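# Hold an AA cell under load at step three of a battery tester

### The arm

A 7-joint arm with a two-finger parallel gripper is mounted at the origin on a cart in front of the work surface, level with it; the furniture and walls round the work are solid. World frame = base frame: x ahead of the robot, y to its left, z up, the work surface at z = 0. Lengths are in m, angles in rad, forces in N, time in s.
With the tool pointing down it reaches from about 0.4 to 0.85 m from the base axis. Payload 10.4 kg.
Tool frame: the origin (TCP) lies on the centre line of the jaws, within the pads' length; the fingertips stand 17 mm ahead of it and the grasp point (between the pads) lies 2 mm behind it; z points along the fingers, y is the line along which they close (so a half turn about z gives the same grasp; the last joint's range is limited). The gripper opens to 85 mm and grips with 20 to 120 N. Pads are 22 mm wide; open, the fingers measure 114 mm over their backs; the gripper's body (76 mm by 85 mm) begins 54 mm behind the grasp point. The pads swing forward as they close: fully open they stand 13 mm farther back than shut.
Start: joints at [-0.023, 0.332, -0.065, 1.46, 0.022, 1.35, -0.088], TCP at [0.625, 0, 0.248] pointing down, gripper open.
Joint ranges: [-2.6, 2.6], [-0.5, 2.12], [-1.47, 1.34], [0.16, 2.42], [-1.27, 4.41], [0.06, 2.06], [-2.6, 2.6]. Speed limits (rad/s): [2.22, 2.22, 2.79, 2.79, 3.14, 3.14, 3.14].

### API

Orientations are given as a unit quaternion [x, y, z, w].
In Python, from workcell import sensors, imaging, order, spotter gives the robot as it stands. The module is installed in compiled form; this text tells all that it offers.
- The arm moves only by the shell command python3 -m inch 'ROWS' [FORCE]. ROWS is JSON, a list that holds one entry, the list of rows, each a list of 7 numbers: the shift along the tool's x, y, z in m, then the turn, a rotation vector about the tool's x, y, z in rad, then the closure, from -1 (fully open) to 1 (shut). In form: [[[x, y, z, ax, ay, az, hand], ...]]. A call has 1 to 10 rows; each row is the pose to reach, as a shift and turn from the pose commanded when the call began, along the tool's axes at that moment; what a row does not reach only later rows make up. A row lasts 1/10 s, in which the tool goes at most 50 mm and 8.59 degrees, less where a joint would pass 70% of its speed; a pose out of reach is approached as far as the arm can. A call with a gripper value outside its range is refused whole. The fingers move at their own pace and stop on an object; FORCE is the grip in N (left out, the last holds). Time passes only in rows, so rows that repeat a pose let the fingers close. It gives the time, the measured TCP pose, the force, the opening and the grip force at its end, in the units of the state.
- sensors.get_obs(): the state, without advancing time (a new reading comes with each control period).
- imaging.camera(name): name is "scene" or "side" or "wrist"; returns the picture (384x512x3 uint8, blue, green, red); there is no depth.
- imaging.calibration(name): a dict with "mtx" (3x3 intrinsics, pixels), "R" (3x3) and "t" (3): a world point X has camera coordinates R X + t; the wrist camera has in their place "tool_from_camera" (4x4, takes a point from camera to tool coordinates, whose origin is the TCP and whose axes are the flange's). Camera axes: x right, y down, z forward; pixel columns grow to the right and rows downward; lengths in m; the calibration is good to about 2 mm. The wrist camera is an equidistant fisheye: a pixel r from the principal point sees the ray r / f radians off the axis. A picture is of the moment at which its call begins: read the wrist's pose just before it. calibration takes no time and is no camera call.
- order.hand_in(): hands the job in; it is judged then, once.
Trained networks look in the newest picture that a camera, given by its name, has taken for a name from the list of things; names that differ only in an ending like _2 or _b are one class to them, and where a whole thing is asked for, a point or a joint stands for the part that bears it (a point fixed in the world has none). Each returns a list of dicts, best first, with "conf" (0 to 1); they miss things now and then, are a little off and sometimes report something else, mostly with a low value. They report only what shows in the picture. A call takes as long as a camera call.
- spotter.look_for(label, camera): "pixel" ([column, row] in pixels, amid what is visible of it).
The state is a dict: "clock": time; "joint_pos": joint angles; "joint_velocities": joint speeds; "tau": joint torques, N m; "position": TCP position; "ee_rot": TCP orientation; "ft_force": force on the tool from outside, world axes, zero at the start; "torque": the same for the moment, N m; "grip_width": opening from 0.0 (shut) to 1.0 (fully open); "grasp_force": force on a finger pad.
Only numpy, scipy, OpenCV 4.12 (cv2) and the standard library are available. Lean on these libraries where they do the work, as an engineer would, in place of code of your own. Each camera call takes 0.05 s, during which the arm holds its last target. There are 200 camera calls.

### The job

Load-test the blue AA cell in the battery tester: first clear the old reading by pressing the green button fully down and letting it come up again, then grip the black selector knob and turn it clockwise (seen from above) from its rest to its third click stop, never past it. The load stays on only while the knob is held against its return spring, so finish with the gripper still holding the knob at the third stop; leave the loose things on the desk where they lie.

Things in the scene. Friction and masses are not known exactly. Their poses are not given: they have to be found in the camera images.
- tester: battery load tester, fixed to the desk: blue case, black side cheeks, level aluminium panel on top, 120 (x) x 160 (y) x 60 mm high. Origin: centre of its underside; x to its back edge, y to its left, z up. Knob axis at x -10, y +34 mm; button at x -36, y -50; flat display 3 mm high at x +4, y -42; holder with the fixed blue AA cell, 18 mm above the panel, at x +40, y -42, 58 mm long along y.
- selector_grip (a point): on the vertical axis of the black bar knob, 82 mm above the desk, 9 mm below the knob's top. Bar 44 mm long, 13 mm thick with upright flat sides, 26 high, on a 46 mm round skirt (top 65 mm above the desk). x runs along the bar to its white-lined end (fingers close along y), z up; turns with the knob. At rest x points 60 degrees left of the tester's x, at a white dot; 5 black bars mark the stops.
- selector (a joint): knob angle, rad: 0 at rest on its end stop, grows clockwise seen from above. Click stops (sprung ball) every 24 degrees: 0.419, 0.838, third 1.257, 1.676, 2.094 (end); the tops between lie halfway. The return spring (0.07 to 0.10 N m) is stronger than the clicks (about 0.04 N m): let go, the knob flies back to rest, so the whole turn needs one grasp.
- clear_button (a joint): travel of the green push button: 0 up, 0.006 m fully down. A spring returns it; fully down takes 5 N.
- clear_button_top (a point): middle of the top of the green round button, 22 mm across, pressed straight down. Its black round housing is 38 mm across and 12 mm high on the panel; the button stands 10 mm above the housing when up and 4 mm when fully down. Top 82 mm above the desk.
- marker: loose black marker lying near the tester, 16 x 118 x 16 mm, not to be disturbed. Origin at its underside.
- spare_cell: loose dark AA cell lying on the desk, 14 x 50 x 14 mm, not to be disturbed. Origin at its underside.
- block_battery: loose dark 9 V block battery standing on the desk, 18 x 26 x 48 mm high, not to be disturbed. Origin at its underside.
- key_ring: loose ring with four keys lying flat, 75 x 93 x 4 mm, not to be disturbed. Origin at its underside.
- tape_measure: loose red tape measure standing on the desk, 32 x 76 x 63 mm high, not to be disturbed. Origin at its underside.
- usb_stick: loose grey USB stick lying on the desk, 54 x 18 x 8 mm, not to be disturbed. Origin at its underside.

How it is judged:
On the way, in this order (a step that is already met when the one before it is completed fails the run):
1. the green button is pressed fully down while the knob is at rest (value of joint clear_button above 0.005 m and value of joint selector below 0.2 rad), for 0.05 s.
2. the green button has come up again (value of joint clear_button below 0.0015 m), for 0.1 s.
3. the gripper holds the knob at the third stop (value of joint selector between 1.117 and 1.397 rad and contact force between the fingers and selector above 2 N), for 0.3 s.
At the end, for the whole second after the job is handed in: The fingers hold the selector knob (more than 2 N) still at its third stop, 1.257 rad within 0.14 rad (8 degrees), against its return spring, and the green button is up (all of step 3 and velocity of joint selector between -0.1 and 0.1 rad/s and value of joint clear_button below 0.0015 m); the arm keeps its last pose, push and grip.
It fails at once if the knob is turned past the third stop (over the top towards the fourth, 1.466 rad) (value of joint selector above 1.466 rad).
It fails at once if a loose thing is moved more than 20 mm (distance of any of marker, spare_cell, block_battery, key_ring, tape_measure, usb_stick from where it was at the start of the episode above 0.02 m).
It also fails if it takes over 45 s, if anything falls off the work surface, if the arm or the gripper's body presses on something with over 40 N, if the wrist force passes 120 N, or if a joint passes its speed limit or range.

## Working session

There is one attempt and no reset: what is moved stays moved. The work goes in short steps, Python scripts to look and compute and a shell command to move; the robot and the scene stay as the last step left them, time stands still between calls to the robot, and variables do not carry over. Pictures are saved under pics/ and viewed, at most 10 in all, crops included, and the job is handed in when it is done.

```bash
mkdir -p pics; cat > h.py <<'E'
import numpy as np, cv2
from workcell import sensors, imaging, order, spotter
from scipy.spatial.transform import Rotation as Rn
def ray(cam,px,obs=None):
    c=imaging.calibration(cam);K=np.array(c["mtx"])
    if cam!="wrist":
        R=np.array(c["R"]);t=np.array(c["t"])
        d=np.linalg.inv(K)@[px[0],px[1],1];return -R.T@t,R.T@d
    x=(px[0]-K[0,2]);y=(px[1]-K[1,2]);r=np.hypot(x,y);th=r/K[0,0]
    d=np.array([np.sin(th)*x/r,np.sin(th)*y/r,np.cos(th)])
    T=np.array(c["tool_from_camera"]);R=Rn.from_quat(obs["ee_rot"]).as_matrix()
    return R@T[:3,3]+obs["position"],R@T[:3,:3]@d
def onz(cam,px,z,obs=None):
    o,d=ray(cam,px,obs);return o+d*(z-o[2])/d[2]
E
python3 - <<'E'
from h import *
o=sensors.get_obs();print(o)
ims=[]
for c in ["scene","wrist"]:
    im=imaging.camera(c);cv2.imwrite(f"pics/{c}1.png",im)
    for l,z in [("clear_button_top",.082),("selector_grip",.082),("tester",.06)]:
        for r in spotter.look_for(l,c)[:2]: print(c,l,r["conf"],np.round(r["pixel"],1),onz(c,r["pixel"],z,o).round(3))
E
```

```text
{'clock': 0.0, 'joint_pos': array([-0.0226135 ,  0.33288014, -0.06469863,  1.46094525,  0.02161234,
        1.34986601, -0.08852765]), 'joint_velocities': array([-4.30390250e-05,  2.73367338e-04, -1.37823850e-03, -6.92627998e-04,
       -9.57313940e-05, -1.19198822e-03, -1.58367280e-03]), 'tau': array([ 4.98105128e-04, -6.25449800e+01,  4.97091911e-02, -3.91610491e+01,
        1.63588714e-02,  9.83294769e-03, -6.01235030e-06]), 'position': array([6.24657838e-01, 2.24442831e-07, 2.47508862e-01]), 'ee_rot': array([ 7.07103657e-01,  7.07109558e-01, -5.22198685e-04, -4.68270235e-04]), 'ft_force': array([-0.37299352,  0.20512693,  0.70958643]), 'torque': array([ 0.03383843,  0.03836977, -0.01142315]), 'grasp_force': 0.0, 'grip_width': 0.9978776976227955}
scene clear_button_top 0.45 [264.1 172.9] [0.43  0.219 0.082]
scene selector_grip 0.74 [245.5 192.7] [0.438 0.308 0.082]
scene tester 0.76 [244.9 196.3] [0.445 0.298 0.06 ]
wrist clear_button_top 0.52 [93.2  2.5] [0.446 0.199 0.082]
wrist tester 0.67 [123.6  10.7] [0.475 0.189 0.06 ]
```

```bash
python3 - <<'E'
import cv2
a=cv2.imread("pics/scene1.png");b=cv2.imread("pics/wrist1.png")
cv2.imwrite("pics/scene1c.png",cv2.resize(a[110:270,150:350],None,fx=3.7,fy=3.7,interpolation=2))
E
```

```text
(no output)
```

View pics/scene1.png

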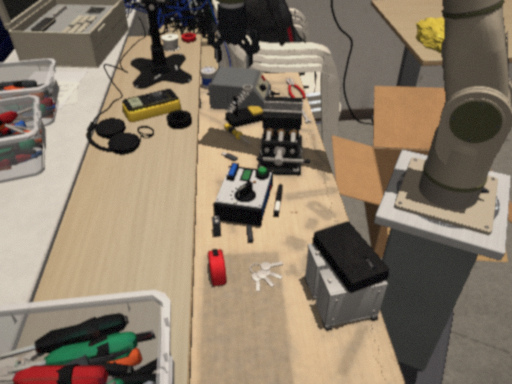

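View pics/wrist1.png

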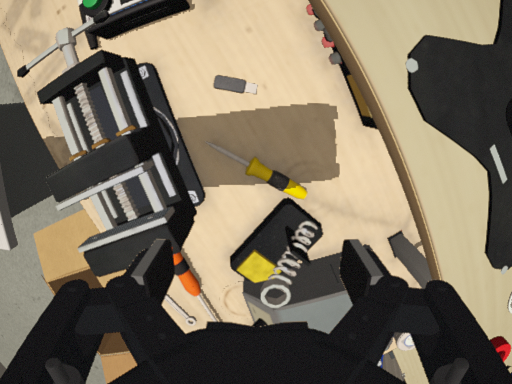

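```bash
sleep 1
```

```text
(no output)
```

View pics/scene1c.png

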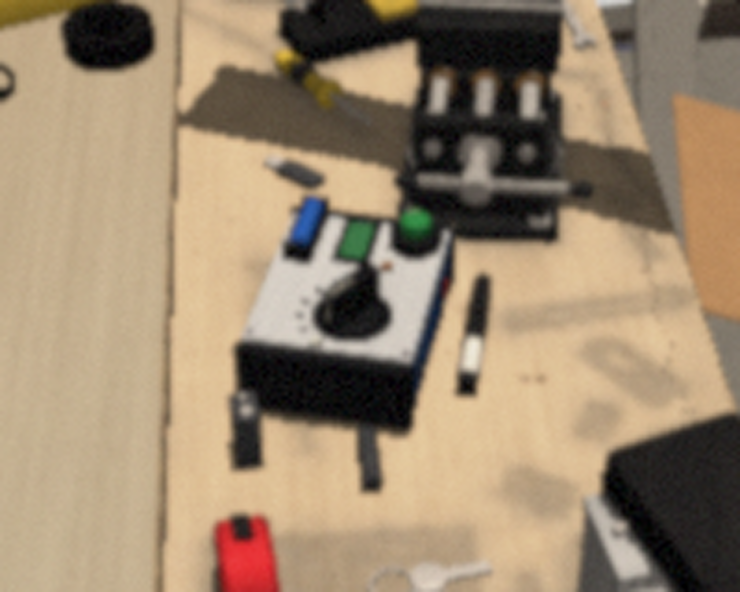

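The scene picture shows the tester at about pixel (247,193), with the button at (262,170), the knob at (247,190) and the battery to the left, so tester x is close to world x. The marker lies at about (278,200). In the wrist view, image up is +y and the green button is at the top left edge. I'll move towards the tester for a closer look.

```bash
python3 -m inch '[[[0.02,-0.02,-0.05,0,0,0,-1],[0.05,-0.05,-0.08,0,0,0,-1],[0.08,-0.08,-0.08,0,0,0,-1],[0.11,-0.11,-0.08,0,0,0,-1],[0.14,-0.14,-0.08,0,0,0,-1],[0.16,-0.16,-0.08,0,0,0,1],[0.16,-0.16,-0.08,0,0,0,1],[0.16,-0.16,-0.08,0,0,0,1],[0.16,-0.16,-0.08,0,0,0,1]]]'
python3 - <<'E'
from h import *
o=sensors.get_obs();print(o["position"])
c="wrist";im=imaging.camera(c);cv2.imwrite("pics/w2.png",im)
for l,z in [("clear_button_top",.082),("selector_grip",.082),("tester",.06),("marker",.01)]:
    for r in spotter.look_for(l,c)[:2]: print(c,l,r["conf"],np.round(r["pixel"],1),onz(c,r["pixel"],z,o).round(3))
E
```

```text
clock: 1.3
position: [0.4656, 0.159, 0.3283]
ee_rot: [0.708, 0.707, -0.0, 0.0]
ft_force: [-0.2, -0.7, -0.4]
grip_width: 0.331
grasp_force: 0.0
[0.4656386  0.15904969 0.32828036]
wrist clear_button_top 0.57 [240.6 124.3] [0.445 0.207 0.082]
wrist selector_grip 0.97 [242.1  57. ] [0.447 0.292 0.082]
wrist tester 0.8 [255.1  82.3] [0.463 0.261 0.06 ]
wrist marker 0.94 [204.4 113. ] [0.387 0.22  0.01 ]
```

View pics/w2.png

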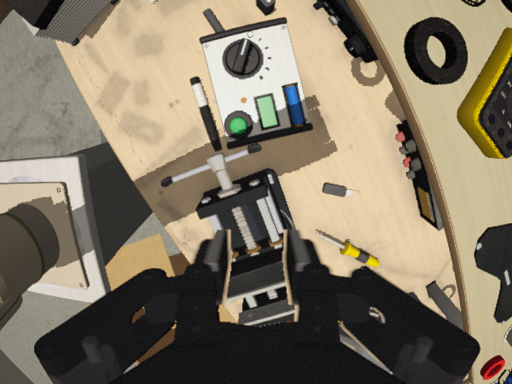

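The picture shows the knob at (242,58) with its bar and white dot pointing up and to the right. The button is at (239,124) and the marker runs from (195,80) to (217,150). The far-cheek and near-cheek lines give the yaw. I'll take a second, closer look.

```bash
python3 -m inch '[[[0,-0.01,0.04,0,0,0,1],[0,-0.02,0.09,0,0,0,1],[0.01,-0.02,0.11,0,0,0,1],[0.01,-0.02,0.11,0,0,0,1],[0.01,-0.02,0.11,0,0,0,1],[0.01,-0.02,0.11,0,0,0,1]]]'
python3 - <<'E'
from h import *
o=sensors.get_obs();print(o["position"],o["grip_width"])
c="wrist";im=imaging.camera(c);cv2.imwrite("pics/w3.png",im);cv2.imwrite("pics/w3c.png",cv2.resize(im[:260,120:400],None,fx=2.3,fy=2.3,interpolation=2))
for l,z in [("clear_button_top",.082),("selector_grip",.091),("tester",.06)]:
    for r in spotter.look_for(l,c)[:2]: print(c,l,r["conf"],np.round(r["pixel"],1),onz(c,r["pixel"],z,o).round(4))
h=cv2.cvtColor(im,cv2.COLOR_BGR2HSV);m=cv2.inRange(h,(50,140,60),(80,255,255))
n,_,s,ce=cv2.connectedComponentsWithStats(m)
for i in range(1,n):
    if s[i,4]>60: print("green",s[i],ce[i].round(1),onz(c,ce[i],.082,o).round(4))
E
```

```text
clock: 2.15
position: [0.4462, 0.17, 0.2201]
ee_rot: [0.707, 0.707, 0.001, 0.001]
ft_force: [-0.5, -0.8, 0.3]
grip_width: -0.001
grasp_force: 0.0
[0.446215   0.16996084 0.22013489] -0.001288746148915388
wrist clear_button_top 0.67 [252.2 146.7] [0.4418 0.2053 0.082 ]
wrist selector_grip 0.7 [256.8  49.5] [0.4459 0.2907 0.091 ]
wrist tester 0.7 [273.1  86. ] [0.4613 0.2609 0.06  ]
wrist tester 0.69 [370.4 220.9] [0.5703 0.123  0.06  ]
green [240 134  23  23 419] [251.2 145.3] [0.4409 0.2065 0.082 ]
```

View pics/w3c.png

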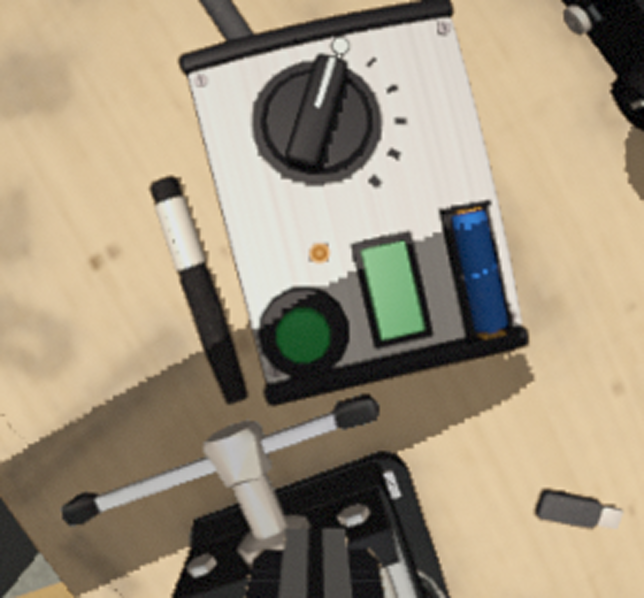

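The close crop shows the knob skirt centre at (317,121), the white dot at (340,46) and the button at (302,335). The panel screws are at (202,80) and (443,28), and the marker is left of the case. Next I'll work out the yaw.

```bash
python3 - <<'E'
from h import *
o=sensors.get_obs()
f=lambda u,v,z:onz("wrist",(120+u/2.3,v/2.3),z,o)
k=f(317,121,.065);d=f(340,46,.06);a,b=f(202,80,.06),f(443,28,.06);B=f(302,335,.082)
ang=lambda v:np.degrees(np.arctan2(v[1],v[0]))
print("skirt",k,"dot dir",ang(d-k),"-60 ->yaw",ang(d-k)-60,"screw yaw",ang(b-a),"len",np.linalg.norm(b-a),"btn",B)
t1,t2=f(334,56,.091),f(300,163,.091)
print("bar",t1,t2,np.linalg.norm(t1-t2),(t1+t2)/2,ang(t1-t2))
r,l=f(270,395,.06),f(190,62,.06);print("side yaw",ang(l-r)-90)
p=k-B;print("kb yaw",ang(p)-ang(np.array([26,84])),np.linalg.norm(p[:2]),o["joint_pos"])
E
```

```text
skirt [0.44614372 0.29231257 0.065     ] dot dir 74.36627659873783 -60 ->yaw 14.366276598737826 screw yaw 13.519034876966966 len 0.10290719874601194 btn [0.4402477  0.20626843 0.082     ]
bar [0.45228694 0.31319675 0.091     ] [0.43984699 0.27183431 0.091     ] 0.04319263003783797 [0.44606697 0.29251553 0.091     ] 73.26108921134454
side yaw 12.749059673138746
kb yaw 13.278582237057307 0.08624590952357368 [-0.22964192  0.03710783 -0.23485027  1.86915032  0.00938192  1.23464033
 -0.46787789]
```

```bash
python3 -m inch '[[[0.037,-0.0055,0.02,0,0,0,1],[0.037,-0.0055,0.06,0,0,0,1],[0.037,-0.0055,0.10,0,0,0,1],[0.037,-0.0055,0.115,0,0,0,1],[0.037,-0.0055,0.115,0,0,0,1],[0.037,-0.0055,0.115,0,0,0,1]]]'
```

```text
clock: 2.95
position: [0.4401, 0.2072, 0.1043]
ee_rot: [0.707, 0.707, 0.0, 0.0]
ft_force: [-0.0, 0.1, 0.2]
grip_width: -0.003
grasp_force: 0.0
```

Position is good. Next is the press: contact at TCP z 0.099, bottom at 0.093.

```bash
python3 -m inch '[[[0,0,0.005,0,0,0,1],[0,0,0.009,0,0,0,1],[0,0,0.012,0,0,0,1],[0,0,0.012,0,0,0,1],[0,0,0.012,0,0,0,1]]]'
```

```text
clock: 3.45
position: [0.4407, 0.2075, 0.093]
ee_rot: [0.707, 0.707, 0.001, 0.001]
ft_force: [-2.1, -1.4, 13.2]
grip_width: 0.001
grasp_force: 6.6
```

```bash
python3 -m inch '[[[0,0,0.001,0,0,0,1],[0,0,0.001,0,0,0,1]]]'; python3 -m inch '[[[0,0,-0.04,0,0,0,1],[0,0,-0.08,0,0,0,1],[0,0,-0.08,0,0,0,1],[0,0,-0.08,0,0,0,1]]]'
```

```text
clock: 3.65
position: [0.4408, 0.2076, 0.0928]
ee_rot: [0.707, 0.707, 0.001, 0.001]
ft_force: [-4.4, -2.6, 23.3]
grip_width: 0.002
grasp_force: 11.6
clock: 4.05
position: [0.4399, 0.2071, 0.1709]
ee_rot: [0.707, 0.707, 0.001, 0.0]
ft_force: [0.5, 0.4, -0.7]
grip_width: -0.0
grasp_force: 0.0
```

```bash
python3 -m inch '[[[0.04,0.003,0,0,0,0.15,0],[0.0855,0.006,0,0,0,0.29,0],[0.0855,0.006,0.02,0,0,0.29,0],[0.0855,0.006,0.05,0,0,0.29,0],[0.0855,0.006,0.055,0,0,0.29,0],[0.0855,0.006,0.055,0,0,0.29,0],[0.0855,0.006,0.055,0,0,0.29,0]]]' 30
python3 - <<'E'
from h import *
o=sensors.get_obs();print(o["position"],o["grip_width"],o["joint_pos"], Rn.from_quat(o["ee_rot"]).as_matrix()[:2,0])
im=imaging.camera("wrist");cv2.imwrite("pics/w4.png",cv2.resize(im[130:,130:390],None,fx=2.3,fy=2.3,interpolation=2))
E
```

```text
clock: 4.75
position: [0.4459, 0.2924, 0.116]
ee_rot: [0.802, 0.597, 0.0, 0.0]
ft_force: [0.2, 0.8, 0.2]
grip_width: 0.502
grasp_force: 0.0
[0.44587035 0.2924162  0.11599461] 0.5017462467071392 [-0.39704557  0.26703581 -0.3053297   1.84553136  0.09209776  1.04220426
 -1.02917621] [0.28642012 0.95810406]
```

View pics/w4.png

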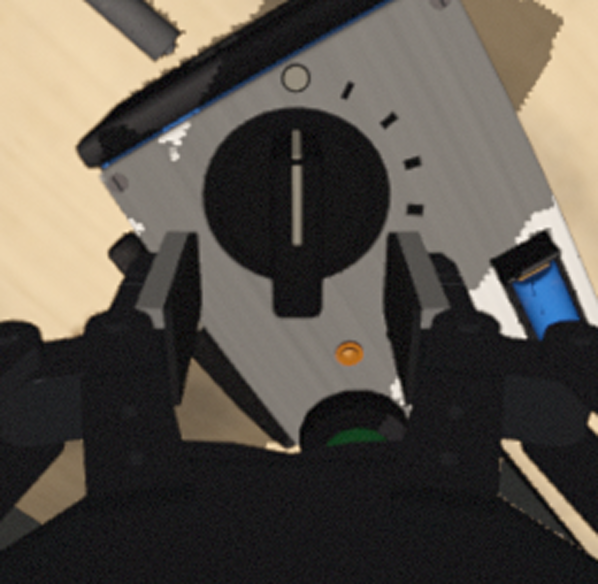

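The bar lies upright in the picture, centred between the jaws (bar at column 296, jaw middle about 294). I'll descend and close.

```bash
python3 -m inch '[[[0,0,0.02,0,0,0,0],[0,0,0.032,0,0,0,0],[0,0,0.032,0,0,0,1],[0,0,0.032,0,0,0,1],[0,0,0.032,0,0,0,1],[0,0,0.032,0,0,0,1],[0,0,0.032,0,0,0,1],[0,0,0.032,0,0,0,1]]]' 50
```

```text
clock: 5.6
position: [0.4467, 0.2922, 0.0841]
ee_rot: [0.802, 0.597, 0.001, 0.0]
ft_force: [6.0, -1.6, -3.1]
grip_width: 0.144
grasp_force: 53.0
```

```bash
python3 -m inch '[[[0,0,0,0,0,0.08,1],[0,0,0,0,0,0.16,1],[0,0,0,0,0,0.24,1],[0,0,0,0,0,0.32,1],[0,0,0,0,0,0.40,1],[0,0,0,0,0,0.48,1],[0,0,0,0,0,0.56,1],[0,0,0,0,0,0.64,1],[0,0,0,0,0,0.72,1],[0,0,0,0,0,0.80,1]]]'; python3 -c "
from h import *;o=sensors.get_obs();print(o['joint_pos'],o['torque'])"
```

```text
clock: 6.6
position: [0.446, 0.2929, 0.0841]
ee_rot: [0.972, 0.236, 0.001, -0.0]
ft_force: [3.3, 0.7, -2.5]
grip_width: 0.138
grasp_force: 53.3
[-0.50423106  0.2973219  -0.18532565  1.87672053  0.06550696  0.9717344
 -1.8117794 ] [ 0.22005514 -0.46130809  0.1374134 ]
```

```bash
python3 -m inch '[[[0,0,0,0,0,0.08,1],[0,0,0,0,0,0.16,1],[0,0,0,0,0,0.24,1],[0,0,0,0,0,0.32,1],[0,0,0,0,0,0.38,1],[0,0,0,0,0,0.42,1],[0,0,0,0,0,0.45,1],[0,0,0,0,0,0.46,1],[0,0,0,0,0,0.46,1],[0,0,0,0,0,0.46,1]]]'
python3 - <<'E'
from h import *
o=sensors.get_obs();R=Rn.from_quat(o["ee_rot"]).as_matrix();print("tool x deg",np.degrees(np.arctan2(R[1,0],R[0,0])),o["torque"],o["joint_pos"][6])
im=imaging.camera("wrist");cv2.imwrite("pics/w5.png",cv2.resize(im[130:,130:390],None,fx=2.3,fy=2.3,interpolation=2))
E
```

```text
clock: 7.6
position: [0.446, 0.2934, 0.084]
ee_rot: [1.0, 0.011, 0.001, -0.001]
ft_force: [3.1, 4.2, 2.3]
grip_width: 0.143
grasp_force: 53.8
tool x deg 1.250227257409638 [ 1.08694438 -0.69501045  0.10675491] -2.249660312736271
```

View pics/w5.png

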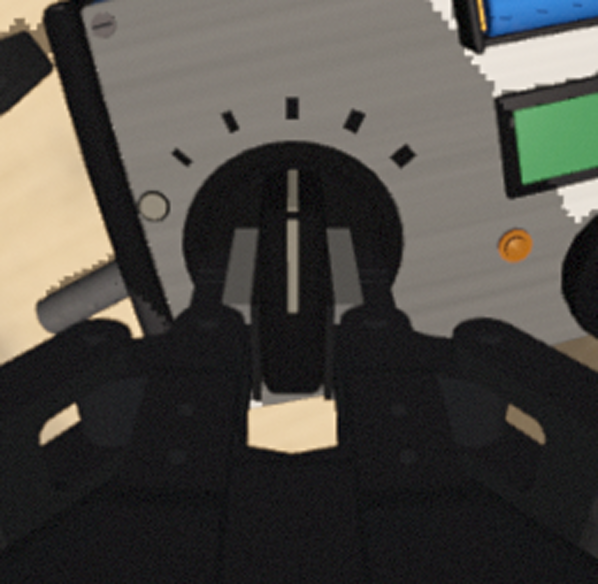

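The white line at column 293 points straight at the third bar, at (292,108), and the grip is firm. I'll hold it briefly, then hand in.

```bash
python3 -m inch '[[[0,0,0,0,0,0,1],[0,0,0,0,0,0,1],[0,0,0,0,0,0,1],[0,0,0,0,0,0,1],[0,0,0,0,0,0,1]]]'; python3 -c "
from workcell import order;print(order.hand_in())"
```

```text
clock: 8.15
position: [0.446, 0.2934, 0.084]
ee_rot: [1.0, 0.011, 0.001, -0.001]
ft_force: [3.7, 4.4, 2.3]
grip_width: 0.143
grasp_force: 53.9
the job is handed in; nothing more can be done
None
```

I pressed the green button to its stop and let it up, then turned the knob clockwise to its third click stop. I handed in at 8.15 s with the gripper still holding it there at about 54 N; no verdict came back.

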